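# Refit the lens of a ceiling projector and screw its retaining ring snug

## Robot

A 6-joint arm with a two-finger parallel gripper is mounted at the origin on the work surface. World frame = base frame: x ahead of the robot, y to its left, z up, the work surface at z = 0. Lengths are in m, angles in rad, forces in N, time in s.
With the tool pointing down it reaches from about 0.375 to 0.975 m from the base axis. Payload 3.8 kg.
Tool frame: the origin (TCP) lies on the centre line of the jaws, within the pads' length; the fingertips stand 14 mm ahead of it and the grasp point (between the pads) lies 5 mm behind it; z points along the fingers, y is the line along which they close (so a half turn about z gives the same grasp; the last joint's range is limited). The gripper opens to 85 mm and grips with 20 to 120 N. Pads are 22 mm wide; open, the fingers measure 114 mm over their backs; the gripper's body (76 mm by 85 mm) begins 54 mm behind the grasp point. The pads swing forward as they close: fully open they stand 13 mm farther back than shut.
Start: joints at [-0.037, 0.264, 1.604, -0, 1.274, -0.037], TCP at [0.675, -0, 0.245] pointing down, gripper open.
Joint ranges: [-2.63, 2.63], [-0.94, 2.18], [0.31, 2.57], [-1.31, 4.45], [0, 2.66], [-2.55, 2.55]. Speed limits (rad/s): [2.57, 2.57, 3.14, 3.14, 3.14, 3.14].

## Interface

Orientations are given as a rotation vector (axis times angle).
In Python, from workcell import bot, eyes, spot_in gives the robot as it stands.
- The arm moves only by the tool carry_out, never from a script. Its argument "series" is text: rows parted by semicolons, each of 4 numbers parted by spaces: the shift along the world's x, y, z in m, then the turn about the world's z in degrees. In form: tx ty tz roll; .... A call has 1 to 20 rows; each row shifts and turns the commanded pose from where the row before left it; what a row does not reach is not made up. A row lasts 1/8 s, in which the tool goes at most 62.5 mm and 10.7 degrees, less where a joint would pass 70% of its speed; a pose out of reach is approached as far as the arm can. A call is refused whole if a number of a shift passes 0.0625 or a number of a turn 10.7, either way. A call with a gripper value outside its range is refused whole. "jaw" is the gripper command: -1 is shut, 1 is fully open, values between are in proportion, set as the call begins (left out, the last holds). The fingers move at their own pace and stop on an object; "grip_force" is the grip in N (left out, the last holds). Time passes only in rows, so rows that do not move let the fingers close. It gives the time, the measured TCP pose, the force, the opening and the grip force at its end, in the units of the state.
- bot.read_state(): the state, without advancing time (a new reading comes with each control period).
- eyes.read_camera(name): name is "scene" or "side" or "wrist"; returns (picture, depth): 400x640x3 uint8, blue, green, red; 400x640 float32, m along the optical axis (not along the pixel's ray), 0 where there is no reading.
- eyes.get_calibration(name): a dict with "K" (3x3 intrinsics, pixels), "position" and "rotation" of the camera in the world; the wrist camera has in their place "T_tool_cam" (4x4, takes a point from camera to tool coordinates, whose origin is the TCP and whose axes are the flange's). Camera axes: x right, y down, z forward; pixel columns grow to the right and rows downward; lengths in m; the calibration is good to about 2 mm. A picture is of the moment at which its call begins: read the wrist's pose just before it. get_calibration takes no time and is no camera call.
- bot.finish_job(): hands the job in; it is judged then, once.
Trained networks look in the newest picture that a camera, given by its name, has taken for a name from the list of things; names that differ only in an ending like _2 or _b are one class to them, and where a whole thing is asked for, a point or a joint stands for the part that bears it (a point fixed in the world has none). Each returns a list of dicts, best first, with "score" (0 to 1); they miss things now and then, are a little off and sometimes report something else, mostly with a low value. They report only what shows in the picture. A call takes as long as a camera call. They do not tell look-alikes from the thing itself.
- spot_in(camera, target): "rect" ([centre column, centre row, width, height] in pixels, round what is visible of it).
The state is a dict: "time": time; "q": joint angles; "joint_vel": joint speeds; "joint_torque": joint torques, N m; "tool_pos": TCP position; "tcp_rot": TCP orientation; "wrist_force": force on the tool from outside, world axes, zero at the start; "torque": the same for the moment, N m; "width": opening from 0.0 (shut) to 1.0 (fully open); "grip_force": force on a finger pad.
Only numpy, scipy, OpenCV 4.12 (cv2) and the standard library are available. Lean on these libraries where they do the work, as an engineer would, in place of code of your own. Each camera call takes 0.05 s, during which the arm holds its last target. There are 200 camera calls.

## Task

Put the projector's lens back: slide the big round lens across the projector's flat top, without picking it up, until it drops flat into its round cell. Then swing the arm with the retaining ring, still screwed up, fully over the cell, and screw the ring down (clockwise from above) until it is snug on the lens. Leave the other things on the table where they are.

Things in the scene. Friction and masses are not known exactly. Their poses are not given: they have to be found in the camera images.
- projector: the ceiling projector: a fixed grey plastic box, 220 mm along its x, 320 mm along its y, flat top 60 mm above the table. Origin at the centre of its underside; x across the box (away from the robot at yaw 0), z up. The lens lies loose on the +y half of the top, the cell is in the -y half; the steel arm with the ring is pivoted at the cell's -x side
- cell (a point): centre of the mouth of the round lens cell, level with the flat top (75 mm towards -y from the middle of the top). The cell is a round recess 93 mm across and 10 mm deep with a flat dark floor, a small white lamp at its middle. Axes as the projector's
- lens_center (a point): centre of the lens, half-way up: a pale glass disc in a black rim, 88 mm across and 9 mm thick, 110 g, lying flat on the projector's top (or, when seated, on the floor of the cell, its upper face 1 mm below the top and its centre 5.5 mm below the cell's mouth). Either face may be up. z is its axis
- pivot (a point): the arm's vertical pivot axis, at the level of the projector's flat top: 85 mm from the cell's centre, towards the projector's -x. Axes as the projector's. A steel hub 26 mm across stands here, up to 27 mm above the top
- swing (a joint): angle of the steel arm about the pivot, rad: 0 (its stop) = ring exactly over the cell, arm pointing along the projector's +x; grows as it swings clockwise seen from above (towards the projector's -y), up to 1.7. It starts open at 1.25 to 1.6 and stays where it is left (a push of about 3 N at the hoop moves it)
- hoop (a point): centre of the steel hoop at the arm's end, half-way up the hoop, 85 mm from the pivot and 17 mm above the projector's top: outside 94 mm across, 12 mm high (11 to 23 mm above the top). Its x axis points from the pivot to the hoop's centre. The ring is screwed through it
- ring (a joint): turn of the retaining ring in the hoop, rad: grows as it is turned clockwise seen from above, going down 5 mm per rad. 0 = fully up; starts at 0 to 0.25; its foot meets a seated lens at about 2.2, and a firm stop comes at 2.28. Stays where it is left; about 0.1 N m turns it
- ring_tabs (a point): on the ring's axis, half-way up two upright tabs of the black plastic ring (72 mm outside, 44 inside; its tube is 37 to 11 mm below this point). Tabs: 22 mm high, 20 wide, 7 thick, opposite each other along this point's x; outer flat faces 56 mm apart, so both can be gripped together across 56 mm along x. With the ring fully up this point is 47 mm above the projector's top
- kazoo1: a bystander: yellow plastic kazoo lying down, 118 x 26 mm, 35 mm high; origin at the centre of its underside, x along its length
- kazoo2: a bystander: yellow plastic kazoo lying down, 118 x 26 mm, 35 mm high; origin at the centre of its underside, x along its length
- kazoo3: a bystander: yellow plastic kazoo lying down, 118 x 26 mm, 35 mm high; origin at the centre of its underside, x along its length
- kazoo4: a bystander: yellow plastic kazoo lying down, 118 x 26 mm, 35 mm high; origin at the centre of its underside, x along its length
- ball_center (a point): a bystander: centre of a green rubber ball, 44 mm across, resting in a small white dish 80 mm across at the right of the table
- cube_box: a bystander: clear acrylic cube box, 62 mm wide and high, beside the projector's +y end; origin at the centre of its underside
- tin: a bystander: small stainless steel tin, 62 x 95 mm, 22 mm high, its hinged lid standing open to 75 mm high, in front of the projector; origin at the centre of its underside
There are look-alikes about, which are no part of the job. Of the things like the part that bears lens_center, leave any that is turquoise; of the rest the smaller one is meant.

How it is judged:
On the way, in this order (a step that is already met when the one before it is completed fails the run):
1. the lens lies flat in its cell, the arm still open (horizontal distance between lens_center and cell below 0.005 m and z of lens_center in the frame of cell below -0.0045 m and angle between lens_center's own z axis and vertical below 0.04 rad and value of joint swing above 0.5 rad and value of joint ring below 0.8 rad), for 0.2 s.
2. the arm is swung fully over the cell, the ring still screwed up (horizontal distance between lens_center and cell below 0.005 m and z of lens_center in the frame of cell below -0.0045 m and angle between lens_center's own z axis and vertical below 0.04 rad and value of joint swing below 0.05 rad and value of joint ring below 0.8 rad), for 0.2 s.
At the end, for the whole second after the job is handed in: the lens lies flat in its cell (centre within 5 mm of the cell's, its top below the projector's top), the arm is at its stop (within 0.05 rad), and the ring is screwed down to at least 2.18 rad and bears on the lens with more than 0.5 N (horizontal distance between lens_center and cell below 0.005 m and z of lens_center in the frame of cell below -0.0045 m and angle between lens_center's own z axis and vertical below 0.04 rad and value of joint swing below 0.05 rad and value of joint ring above 2.18 rad and contact force between ring and lens above 0.5 N); the robot touches nothing.
It fails at once if the lens is picked up (its centre more than 30 mm above the projector's top) (height (world z) of lens_center above 0.09 m).
It fails at once if the lens falls off the projector (height (world z) of lens_center below 0.045 m).
It fails at once if a bystander (kazoo, ball, cube box or tin) is moved more than 30 mm (distance of any of kazoo1, kazoo2, kazoo3, kazoo4, cube_box, tin, ball_center from where it was at the start of the episode above 0.03 m).
It also fails if it takes over 72 s, if anything falls off the work surface, if the arm or the gripper's body presses on something with over 40 N, if the wrist force passes 120 N, or if a joint passes its speed limit or range.

## Working session

There is one attempt and no reset: what is moved stays moved. The work goes in short steps, Python scripts to look and compute and a tool call to move; the robot and the scene stay as the last step left them, time stands still between calls to the robot, and variables do not carry over. Pictures are saved under pics/ and viewed, at most 10 in all, crops included, and the job is handed in when it is done.

Besides the shell and the picture viewer there is one more tool, called after ">>>" by a JSON object that holds its "method" and its "body". carry_out: Moves the arm, as the interface text tells. Its arguments: {"type":"object","properties":{"series":{"type":"string"},"jaw":{"type":"number"},"grip_force":{"type":"number"}},"required":["series"]}

```bash
mkdir -p pics; cat > h.py <<'E'
import numpy as np, cv2
from workcell import bot, eyes, spot_in
from scipy.spatial.transform import Rotation as R
def cam(n):
    s=bot.read_state(); im,d=eyes.read_camera(n); c=eyes.get_calibration(n); K=np.array(c["K"])
    if n=="wrist":
        T=np.eye(4);T[:3,:3]=R.from_rotvec(s["tcp_rot"]).as_matrix();T[:3,3]=s["tool_pos"]
        T=T@np.array(c["T_tool_cam"])
    else:
        T=np.eye(4);r=np.array(c["rotation"]);T[:3,:3]=r if r.shape==(3,3) else R.from_rotvec(r).as_matrix();T[:3,3]=c["position"]
    return im,d,K,T
def cloud(d,K,T):
    v,u=np.mgrid[:d.shape[0],:d.shape[1]]
    p=np.stack([(u-K[0,2])/K[0,0]*d,(v-K[1,2])/K[1,1]*d,d],-1)
    P=p@T[:3,:3].T+T[:3,3]; P[d<=0]=np.nan
    return P
def ray(u,v,z,K,T):
    r=T[:3,:3]@np.array([(u-K[0,2])/K[0,0],(v-K[1,2])/K[1,1],1]); return T[:3,3]+r*(z-T[2,3])/r[2]
E
python3 - <<'E'
from h import *
for n in ("scene","side","wrist"):
    im,d,K,T=cam(n); cv2.imwrite(f"pics/{n}0.png",im); np.savez(f"{n}0.npz",im=im,d=d,K=K,T=T)
    print(n,K[0,0],T[:3,3].round(3),T[:3,2].round(2))
    for t in ("projector","lens_center","hoop","ring_tabs","pivot"):
        try: print(t,[(round(o["score"],2),np.round(o["rect"]).tolist()) for o in spot_in(n,t)][:3])
        except Exception as e: print(t,e)
print(bot.read_state())
E
```

```text
scene 398.0005842921147 [1.143 0.293 0.858] [-0.58 -0.31 -0.75]
projector [(0.84, [310.0, 223.0, 151.0, 123.0])]
lens_center [(0.98, [421.0, 207.0, 36.0, 29.0]), (0.83, [328.0, 167.0, 33.0, 26.0]), (0.63, [329.0, 217.0, 37.0, 30.0])]
hoop [(0.94, [279.0, 178.0, 58.0, 26.0])]
ring_tabs [(0.9, [268.0, 176.0, 19.0, 23.0]), (0.46, [312.0, 223.0, 150.0, 122.0])]
pivot [(0.77, [312.0, 222.0, 149.0, 123.0])]
side 394.00563264381935 [ 0.533 -0.779  1.013] [ 0.01  0.64 -0.76]
projector [(0.91, [334.0, 215.0, 82.0, 96.0])]
lens_center [(0.96, [259.0, 235.0, 34.0, 35.0]), (0.85, [274.0, 163.0, 26.0, 17.0]), (0.58, [325.0, 197.0, 32.0, 22.0])]
hoop [(0.65, [314.0, 238.0, 36.0, 39.0])]
ring_tabs [(0.61, [312.0, 242.0, 28.0, 30.0])]
pivot [(0.87, [335.0, 215.0, 76.0, 94.0])]
wrist 292.4003565678762 [0.675 0.073 0.374] [-0.   -0.29 -0.96]
projector [(0.72, [227.0, 184.0, 235.0, 318.0]), (0.69, [224.0, 323.0, 14.0, 28.0])]
lens_center [(0.83, [93.0, 234.0, 98.0, 88.0]), (0.72, [62.0, 8.0, 51.0, 8.0])]
hoop [(0.78, [201.0, 298.0, 85.0, 93.0])]
ring_tabs [(0.2, [256.0, 12.0, 74.0, 21.0])]
pivot [(0.9, [227.0, 184.0, 232.0, 316.0])]
{'time': 0.9, 'q': array([-3.69021639e-02,  2.63853488e-01,  1.60395628e+00,  7.42580343e-06,
        1.27371777e+00, -3.68769821e-02]), 'joint_vel': array([-0.00016799,  0.00054521, -0.00170887,  0.00103153, -0.00071556,
       -0.00089979]), 'joint_torque': array([-6.52819726e-04, -5.15056157e+01, -3.67729211e+01, -7.21933225e-05,
        5.16967029e-04,  1.63225710e-06]), 'tool_pos': array([ 6.75011263e-01, -1.35461790e-06,  2.45334746e-01]), 'tcp_rot': array([2.22144153e+00, 2.22138077e+00, 7.77793367e-05]), 'wrist_force': array([ 0.20306997,  0.14310872, -0.4435435 ]), 'torque': array([-0.05282845,  0.00176231, -0.04125249]), 'grip_force': 0.0, 'width': 0.9964091424192022}
```

View pics/scene0.png

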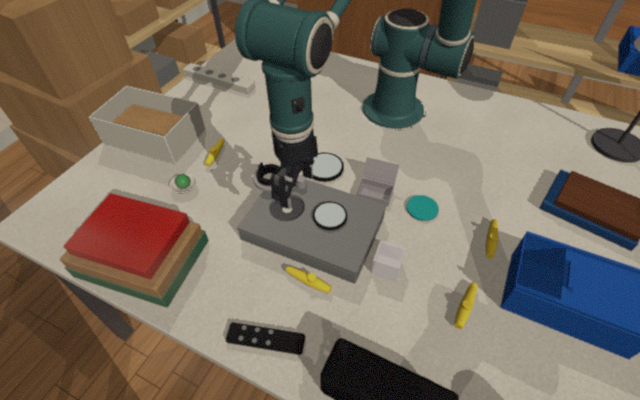

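View pics/wrist0.png

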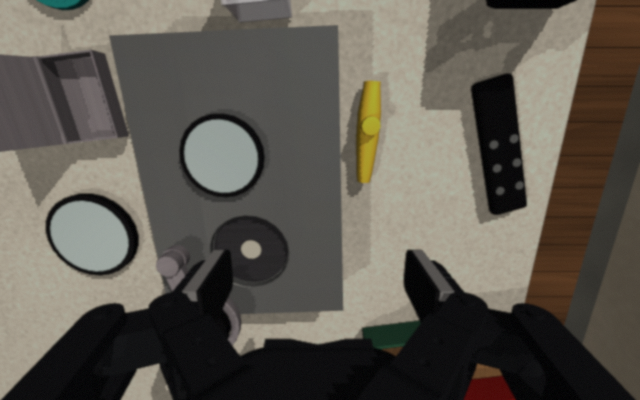

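The wrist view shows the lens on the projector top at (222,154), the cell at (250,249), the pivot hub at (171,263), with the arm swung down-left, mostly hidden by the gripper. A bigger lens lies on the table at (92,234), and the turquoise one is top left. I'll measure these next.

```bash
python3 - <<'E'
from h import *
a=np.load("wrist0.npz");im,d,K,T=[a[k] for k in("im","d","K","T")]
P=cloud(d,K,T)
for n,(u,v) in dict(lens=(222,154),top=(290,150),cell=(265,265),tablelens=(92,234),hub=(171,260),table=(340,330)).items(): print(n,P[v,u].round(4))
top=(abs(P[...,2]-.062)<.012)
c,_=cv2.findContours((top*255).astype(np.uint8),cv2.RETR_EXTERNAL,cv2.CHAIN_APPROX_NONE)
c=max(c,key=cv2.contourArea); xy=np.array([ray(u,v,.06,K,T)[:2] for u,v in c[:,0]],np.float32)
r=cv2.minAreaRect(xy);print("rect",r, cv2.boxPoints(r).round(3).tolist())
g=cv2.cvtColor(im,cv2.COLOR_BGR2GRAY)
def circ(mask,z,n):
    c,_=cv2.findContours(mask.astype(np.uint8)*255,cv2.RETR_EXTERNAL,cv2.CHAIN_APPROX_NONE)
    c=max(c,key=cv2.contourArea)[:,0]; q=np.array([ray(u,v,z,K,T)[:2] for u,v in c],np.float32)
    print(n,cv2.minEnclosingCircle(q),cv2.fitEllipse(q))
m=np.zeros_like(g);m[105:205,170:275]=1; circ((g>150)&(m>0),.069,"lens glass"); circ(((g<45)|(g>150))&(m>0),.066,"lens rim")
m[:]=0;m[195:282,20:145]=1; circ(((g<45)|(g>150))&(m>0)&(P[...,2]<.03),.009,"table lens")
m[:]=0;m[210:290,205:295]=1; circ((g<60)&(m>0),.058,"cell"); circ((g>150)&(m>0),.05,"lamp")
E
```

```text
lens [0.5754 0.031  0.0684]
top [0.6455 0.0341 0.0601]
cell [ 0.6097 -0.1086  0.05  ]
tablelens [ 0.3727 -0.0837  0.0117]
hub [ 0.5155 -0.0813  0.0879]
table [ 7.094e-01 -2.493e-01 -7.000e-04]
rect ((0.5904244780540466, -0.011591538786888123), (0.2197311967611313, 0.31954336166381836), 2.294816255569458) [[0.4740000069141388, 0.14399999380111694], [0.4869999885559082, -0.17599999904632568], [0.7070000171661377, -0.16699999570846558], [0.6940000057220459, 0.15199999511241913]]
lens glass ((0.574084460735321, 0.028043415397405624), 0.03646522015333176) ((0.5739654302597046, 0.028010107576847076), (0.07126785814762115, 0.07137185335159302), 38.35519790649414)
lens rim ((0.5736461877822876, 0.02793525531888008), 0.045213717967271805) ((0.5739426016807556, 0.027721963822841644), (0.087019182741642, 0.08926524221897125), 123.40316009521484)
table lens ((0.3703489601612091, -0.08648134768009186), 0.06167539954185486) ((0.37024348974227905, -0.08705171942710876), (0.11437755823135376, 0.12220574915409088), 116.4502182006836)
cell ((0.5824831128120422, -0.09757824242115021), 0.06197396293282509) ((0.5895869135856628, -0.09080485254526138), (0.08613856881856918, 0.11532682180404663), 133.30523681640625)
lamp ((0.5934910178184509, -0.08707448840141296), 0.010130664333701134) ((0.593449056148529, -0.08699475228786469), (0.018852420151233673, 0.01923426426947117), 19.736661911010742)
```

>>> {"method": "carry_out", "body": {"series": "-0.037 0.0287 0 3.2;-0.037 0.0287 0 3.2;-0.037 0.0287 0 3.25;0 0 -0.05 0;0 0 -0.05 0;0 0 -0.04 0;0 0 0 0;0 0 0 0;0 0 0 0;0 0 0 0", "jaw": 0.18}}

```text
time: 2.15
tool_pos: [0.5654, 0.0862, 0.1073]
tcp_rot: [2.025, 2.399, 0.004]
wrist_force: [0.3, 0.5, -0.4]
width: 0.589
grip_force: 0.0
```

>>> {"method": "carry_out", "body": {"series": "0 0 -0.01 0;0 0 -0.01 0;0 0 -0.003 0;0 0 -0.003 0;0 0 0 0;0 0 0 0"}}

```text
time: 2.9
tool_pos: [0.5642, 0.0861, 0.0795]
tcp_rot: [2.027, 2.4, 0.0]
wrist_force: [0.4, -0.4, -0.1]
width: 0.587
grip_force: 0.0
```

```bash
python3 - <<'E'
from h import *
im,d,K,T=cam("wrist"); cv2.imwrite("pics/w1.png",im)
s=bot.read_state();print(s["tool_pos"],s["wrist_force"])
E
```

```text
[0.56425889 0.08613936 0.07956234] [ 0.00951921 -1.12303896 -0.32767233]
```

View pics/w1.png

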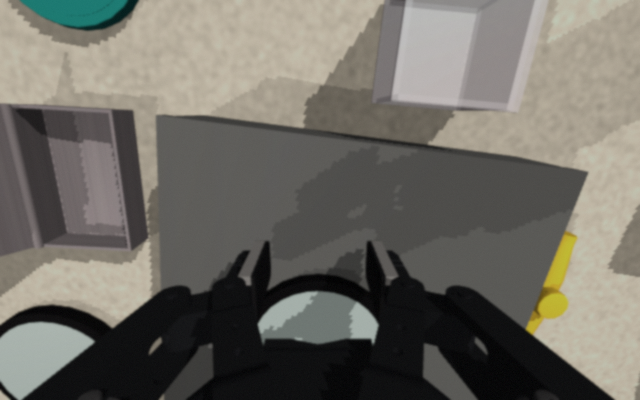

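The fingers straddle the lens's back edge symmetrically (pads at columns 262 and 375, lens at 318). Next I'll feel for the top.

>>> {"method": "carry_out", "body": {"series": "0 0 -0.002 0;0 0 -0.001 0;0 0 0 0;0 0 0 0"}}

```text
time: 3.45
tool_pos: [0.564, 0.0861, 0.0763]
tcp_rot: [2.027, 2.4, 0.0]
wrist_force: [-0.2, 0.2, -0.7]
width: 0.589
grip_force: 0.0
```

>>> {"method": "carry_out", "body": {"series": "0 0 -0.001 0;0 0 -0.001 0;0 0 0 0;0 0 0 0"}}

```text
time: 3.95
tool_pos: [0.564, 0.0861, 0.0742]
tcp_rot: [-2.027, -2.4, 0.0]
wrist_force: [-0.7, -0.3, 0.7]
width: 0.588
grip_force: 0.0
```

>>> {"method": "carry_out", "body": {"series": "0 0 -0.001 0;0 0 -0.001 0;0 0 0 0;0 0 0 0"}}

```text
time: 4.45
tool_pos: [0.564, 0.0861, 0.0723]
tcp_rot: [-2.027, -2.4, 0.0]
wrist_force: [0.3, 0.0, -0.6]
width: 0.591
grip_force: 0.0
```

>>> {"method": "carry_out", "body": {"series": "0 0 -0.001 0;0 0 0 0;0 0 0 0"}}

```text
time: 4.82
tool_pos: [0.564, 0.0861, 0.0712]
tcp_rot: [-2.027, -2.4, 0.0]
wrist_force: [0.4, -0.4, -0.2]
width: 0.59
grip_force: 0.0
```

>>> {"method": "carry_out", "body": {"series": "0.001 -0.004 0 0;0.001 -0.006 0 0;0.0014 -0.008 0 0;0.0013 -0.008 0 0;0.0014 -0.008 0 0;0.0013 -0.008 0 0;0.0014 -0.008 0 0;0.0013 -0.008 0 0;0.0014 -0.008 0 0;0.0013 -0.008 0 0;0.0014 -0.008 0 0;0.0013 -0.008 0 0;0.0013 -0.008 0 0;0.001 -0.006 0 0;0 0 0 0;0 0 0 0"}}

```text
time: 6.82
tool_pos: [0.5818, -0.0179, 0.0713]
tcp_rot: [-2.027, -2.4, 0.0]
wrist_force: [-0.4, 0.1, 0.3]
width: 0.589
grip_force: 0.0
```

```bash
python3 - <<'E'
from h import *
for n in("scene","side"):
  im,d,K,T=cam(n); print(n,T[:3,3])
  if n=="scene": cv2.imwrite("pics/s2.png",cv2.resize(im[130:290,200:400],None,fx=3,fy=3))
  P=cloud(d,K,T); g=cv2.cvtColor(im,cv2.COLOR_BGR2GRAY)
  m=(g>120)&(abs(P[...,0]-.59)<.1)&(abs(P[...,1]+.05)<.1)&(P[...,2]<.08)&(P[...,2]>.04)
  print(m.sum(),np.nanmedian(P[m],0))
  print(spot_in(n,"lens_center")[:3])
E
```

```text
scene [1.14322681 0.29330774 0.85783777]
358 [ 0.59773856 -0.07397116  0.0691555 ]
[{'rect': [335.3, 165.9, 16.8, 27.3], 'score': 0.91}, {'rect': [290.1, 206.5, 24.6, 29.0], 'score': 0.76}, {'rect': [423.8, 208.2, 32.3, 27.9], 'score': 0.58}]
side [ 0.53335242 -0.77944154  1.01344151]
1493 [ 0.63205414 -0.06137213  0.06162541]
[{'rect': [331.8, 219.6, 31.3, 24.5], 'score': 0.91}, {'rect': [275.6, 163.8, 23.1, 18.2], 'score': 0.56}]
```

View pics/s2.png

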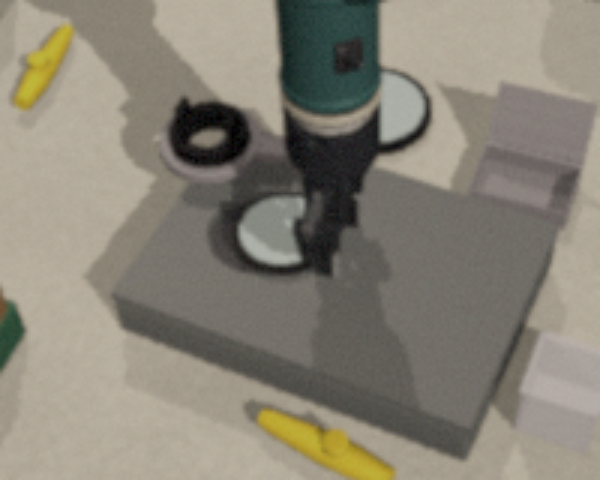

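The lens (zoomed, about (285,235)) is following the fingers and overlaps most of the cell. I'll push the rest slowly.

>>> {"method": "carry_out", "body": {"series": "0.0007 -0.004 0 0;0.0007 -0.004 0 0;0.0007 -0.004 0 0;0.0007 -0.004 0 0;0.0005 -0.003 0 0;0.0003 -0.002 0 0;0 -0.001 0 0;0 0 0 0;0 0 0 0"}}

```text
time: 8.15
tool_pos: [0.5854, -0.0398, 0.0713]
tcp_rot: [-2.027, -2.4, 0.0]
wrist_force: [0.0, -0.4, -0.9]
width: 0.592
grip_force: 0.0
```

```bash
cat > lens.py <<'E'
from h import *
for n in("scene","side"):
  im,d,K,T=cam(n)
  P=cloud(d,K,T); g=cv2.cvtColor(im,cv2.COLOR_BGR2GRAY)
  m=(g>115)&(np.hypot(P[...,0]-.593,P[...,1]+.087)<.05)&(P[...,2]<.085)&(P[...,2]>.04)
  q=P[m]; A=np.c_[q[:,:2]-[.5934,-.0868],np.ones(len(q))]; s=np.linalg.lstsq(A,q[:,2],rcond=None)[0]
  print(n,m.sum(),np.nanmedian(q,0).round(4),"minmax",np.percentile(q[:,:2],[2,98],axis=0).round(3).tolist(),"plane",s.round(4))
E
python3 lens.py
```

```text
scene 315 [ 0.6051 -0.0954  0.0593] minmax [[0.563, -0.119], [0.629, -0.059]] plane [-0.0044  0.0086  0.0595]
side 432 [ 0.5944 -0.0839  0.0598] minmax [[0.559, -0.118], [0.631, -0.049]] plane [-0.0019 -0.005   0.0599]
```

Seated: the glass is flat at z≈0.0595. Now lift off and look at the ring.

>>> {"method": "carry_out", "body": {"series": "0 0.006 0 0;0 0 0.04 0;0 0 0.06 0;-0.02 -0.05 0.055 -3.2;-0.02 -0.05 0.03 -3.2;-0.02 -0.06 0 -3.25;0 0 0 0;0 0 0 0;0 0 0 0", "jaw": 1}}

```text
time: 9.38
tool_pos: [0.5296, -0.1823, 0.2454]
tcp_rot: [-2.219, -2.223, -0.0]
wrist_force: [-0.9, -0.5, -0.3]
width: 0.995
grip_force: 0.0
```

```bash
python3 - <<'E'
from h import *
im,d,K,T=cam("wrist"); cv2.imwrite("pics/w3.png",im); np.savez("w3.npz",im=im,d=d,K=K,T=T)
for t in("hoop","ring_tabs","lens_center"): print(t,[(o["score"],o["rect"]) for o in spot_in("wrist",t)][:2])
P=cloud(d,K,T)
m=(P[...,2]>.108)&(P[...,2]<.125)&(np.hypot(P[...,0]-.52,P[...,1]+.17)<.09)
n,l,st,c=cv2.connectedComponentsWithStats(m.astype(np.uint8))
for i in range(1,n):
    if st[i,4]>20:
        q=P[l==i];print(st[i,4],c[i].round(),q.mean(0).round(4),(q.max(0)-q.min(0)).round(3))
h=(abs(P[...,2]-.083)<.005)&(np.hypot(P[...,0]-.52,P[...,1]+.17)<.09)
cc,_=cv2.findContours(h.astype(np.uint8),cv2.RETR_EXTERNAL,cv2.CHAIN_APPROX_NONE);cc=max(cc,key=cv2.contourArea)[:,0]
q=np.array([ray(u,v,.083,K,T)[:2] for u,v in cc],np.float32);print(cv2.minEnclosingCircle(q))
E
```

```text
hoop [(0.69, [322.6, 147.9, 90.8, 142.6])]
ring_tabs [(0.88, [322.1, 176.7, 73.0, 76.5])]
lens_center [(0.93, [179.5, 91.2, 106.4, 111.4]), (0.73, [321.8, 177.5, 73.9, 70.2])]
202 [320. 156.] [ 0.5312 -0.1463  0.116 ] [0.02  0.009 0.01 ]
202 [325. 207.] [ 0.5364 -0.1943  0.1153] [0.02  0.009 0.011]
((0.5234658122062683, -0.14856281876564026), 0.07063950598239899)
```

View pics/w3.png

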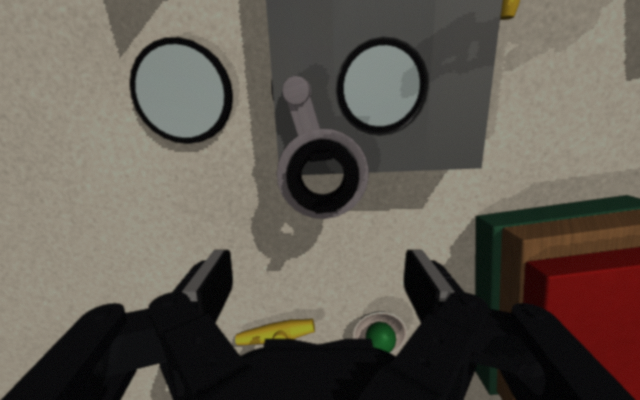

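The picture shows the lens seated at (385,85), and the ring in its hoop at (322,177) with tabs at (320,156) and (325,207). The ring axis at (0.5338,-0.1703) is 84 mm from the pivot, which checks, and swing ≈1.31. I'll grip the tabs at a yaw of -84°, which leaves wrist range for both the swing and the screwing.

>>> {"method": "carry_out", "body": {"series": "0.0042 0.012 0 -10.5;0 0 0 -10.5;0 0 0 -10.5;0 0 0 -10.5;0 0 0 -10.5;0 0 0 -10.5;0 0 0 -10.5;0 0 0 -10.3;0 0 -0.04 0;0 0 -0.04 0;0 0 -0.03 0;0 0 0 0;0 0 0 0;0 0 0 0"}}

```text
time: 11.32
tool_pos: [0.5351, -0.1722, 0.1381]
tcp_rot: [3.136, 0.17, 0.005]
wrist_force: [0.4, 0.1, 0.1]
width: 1.0
grip_force: 0.0
```

>>> {"method": "carry_out", "body": {"series": "-0.0005 0.0007 -0.012 0;0 0 -0.0115 0;0 0 0 0;0 0 0 0;0 0 0 0"}}

```text
time: 11.95
tool_pos: [0.5334, -0.1712, 0.1127]
tcp_rot: [3.137, 0.17, 0.001]
wrist_force: [-0.4, 0.1, 0.9]
width: 0.999
grip_force: 0.0
```

>>> {"method": "carry_out", "body": {"series": "0 0 0 0;0 0 0 0;0 0 0 0;0 0 0 0;0 0 0 0;0 0 0 0", "jaw": -1, "grip_force": 30}}

```text
time: 12.7
tool_pos: [0.5333, -0.1712, 0.1129]
tcp_rot: [3.137, 0.17, 0.001]
wrist_force: [-1.0, 0.8, 5.6]
width: 0.646
grip_force: 35.8
```

```bash
python3 - <<'E'
from h import *
im,d,K,T=cam("side"); cv2.imwrite("pics/s4.png",cv2.resize(im[150:310,220:420],None,fx=3,fy=3))
E
```

```text
(no output)
```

View pics/s4.png

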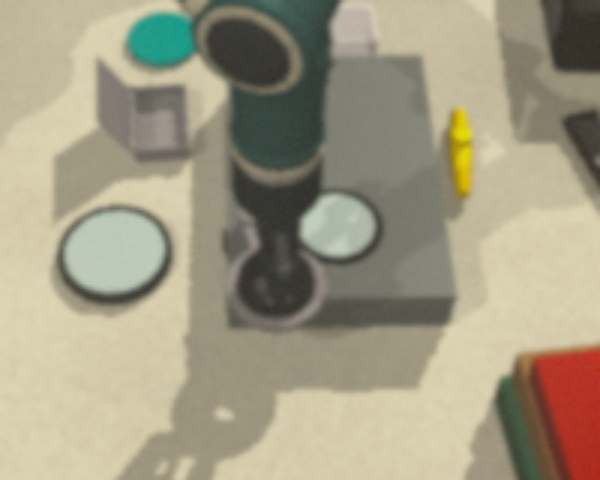

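Gripped at 55 mm opening on both tabs, with the lens still seated at (340,225) in the crop. Next I'll work out the arc.

```bash
python3 - <<'E'
import numpy as np
p=np.array([.5085,-.0903]);c=np.array([.5334,-.1710])
a0=np.arctan2(*(c-p)[::-1]);a=np.linspace(a0,np.radians(2.3),16)
W=p+.085*np.c_[np.cos(a),np.sin(a)];W[0]=c
print(np.degrees(a[1]-a[0]));print(";".join("%.4f %.4f 0 5"%tuple(x) for x in np.diff(W,axis=0)),W[-1])
E
```

```text
5.010158674573532
0.0072 0.0020 0 5;0.0068 0.0031 0 5;0.0065 0.0037 0 5;0.0061 0.0042 0 5;0.0057 0.0047 0 5;0.0053 0.0052 0 5;0.0048 0.0057 0 5;0.0043 0.0061 0 5;0.0037 0.0064 0 5;0.0032 0.0067 0 5;0.0026 0.0070 0 5;0.0020 0.0072 0 5;0.0013 0.0073 0 5;0.0007 0.0074 0 5;0.0000 0.0074 0 5 [ 0.59343152 -0.0868888 ]
```

>>> {"method": "carry_out", "body": {"series": "0.0072 0.0020 0.001 5;0.0068 0.0031 0 5;0.0065 0.0037 0 5;0.0061 0.0042 0 5;0.0057 0.0047 0 5;0.0053 0.0052 0 5;0.0048 0.0057 0 5;0.0043 0.0061 0 5"}}

```text
time: 13.75
tool_pos: [0.5793, -0.137, 0.113]
tcp_rot: [2.887, 1.237, -0.003]
wrist_force: [-2.1, -2.1, 3.1]
width: 0.651
grip_force: 35.6
```

>>> {"method": "carry_out", "body": {"series": "0.0037 0.0064 0 5;0.0032 0.0067 0 5;0.0026 0.0070 0 5;0.0020 0.0072 0 5;0.0013 0.0073 0 5;0.0007 0.0074 0 5;0 0 0 0;0 0 0 0"}}

```text
time: 14.75
tool_pos: [0.5934, -0.0945, 0.113]
tcp_rot: [2.473, 1.937, 0.0]
wrist_force: [1.1, -0.9, -0.3]
width: 0.641
grip_force: 35.2
```

>>> {"method": "carry_out", "body": {"series": "0 0.004 0 2.5;0 0.003 0 2;0 0 0 0;0 0 0 0;0 0 0 0"}}

```text
time: 15.38
tool_pos: [0.5934, -0.0874, 0.1131]
tcp_rot: [2.394, 2.034, 0.0]
wrist_force: [3.4, -2.5, -7.0]
width: 0.648
grip_force: 34.6
```

>>> {"method": "carry_out", "body": {"series": "0 0.001 0 0.6;0 0.001 0 0;0 0 0 0;0 0 0 0"}}

```text
time: 15.88
tool_pos: [0.5934, -0.0869, 0.1132]
tcp_rot: [2.382, 2.045, -0.002]
wrist_force: [3.9, -7.1, -7.5]
width: 0.65
grip_force: 34.6
```

>>> {"method": "carry_out", "body": {"series": "0 0.001 0 0;0 0.001 0 0;0 0 0 0;0 0 0 0"}}

```text
time: 16.38
tool_pos: [0.5934, -0.0866, 0.1132]
tcp_rot: [2.38, 2.044, -0.005]
wrist_force: [3.7, -13.7, -7.6]
width: 0.648
grip_force: 34.5
```

Arm at its stop (reaction −14 N in y). Relax slightly, then screw down clockwise, 5 mm/rad.

>>> {"method": "carry_out", "body": {"series": "0 -0.0015 -0.001 0;0 0 -0.0007 -8;0 0 -0.0007 -8;0 0 -0.0007 -8;0 0 -0.0007 -8;0 0 -0.0007 -8;0 0 -0.0007 -8;0 0 -0.0007 -8;0 0 0 0;0 0 0 0"}}

```text
time: 17.62
tool_pos: [0.593, -0.0866, 0.1082]
tcp_rot: [3.063, 0.687, -0.002]
wrist_force: [-0.3, -7.8, -0.9]
width: 0.644
grip_force: 35.3
```

```bash
python3 -c "
from h import *
s=bot.read_state();print(s['torque'],s['wrist_force'],s['q'],s['tool_pos'])"
```

```text
[-1.43381633 -0.13987271 -0.0564088 ] [-0.25105598 -7.81935534 -0.92912086] [-0.18504933  0.24265442  1.89857586 -0.00310943  1.00055724  0.94592701] [ 0.59295317 -0.08655155  0.10817656]
```

>>> {"method": "carry_out", "body": {"series": "0 0 -0.0007 -8;0 0 -0.0007 -8;0 0 -0.0007 -8;0 0 -0.0007 -8;0 0 -0.0007 -8;0 0 -0.0007 -8;0 0 -0.0003 -4;0 0 0 0;0 0 0 0"}}

```text
time: 18.75
tool_pos: [0.5929, -0.0859, 0.1036]
tcp_rot: [3.055, -0.725, -0.001]
wrist_force: [-0.3, -5.9, -1.2]
width: 0.643
grip_force: 35.2
```

```bash
python3 -c "
from h import *
s=bot.read_state();print(s['torque'],s['wrist_force'],s['q'],s['tool_pos'])"
```

```text
[-1.07260344 -0.11844469 -0.06764498] [-0.33893676 -5.92637373 -1.2070624 ] [-0.18461922  0.24773066  1.90178573 -0.00195206  0.99268334  1.85350568] [ 0.59287731 -0.08594184  0.10361311]
```

>>> {"method": "carry_out", "body": {"series": "0 0 -0.0003 -4;0 0 -0.0003 -4;0 0 0 0;0 0 0 0;0 0 0 0"}}

```text
time: 19.38
tool_pos: [0.593, -0.0859, 0.103]
tcp_rot: [2.997, -0.937, -0.0]
wrist_force: [0.6, -6.0, -1.5]
width: 0.647
grip_force: 35.2
```

```bash
python3 -c "
from h import *
s=bot.read_state();print(s['torque'],s['wrist_force'],s['q'],s['tool_pos'],s['tcp_rot'])"
```

```text
[-0.94722562 -0.15862459 -0.13624653] [ 0.56859243 -6.03142892 -1.45425057] [-1.84650702e-01  2.48418610e-01  1.90214155e+00 -1.67330955e-03
  9.91408615e-01  1.99318349e+00] [ 0.5929811  -0.08590075  0.10303268] [ 2.99705305e+00 -9.37157621e-01 -3.25694452e-04]
```

>>> {"method": "carry_out", "body": {"series": "0 0 -0.0002 -3;0 0 -0.0002 -3;0 0 0 0;0 0 0 0;0 0 0 0"}}

```text
time: 20.0
tool_pos: [0.5932, -0.0863, 0.103]
tcp_rot: [2.945, -1.087, 0.001]
wrist_force: [0.3, -6.3, -0.4]
width: 0.643
grip_force: 35.3
```

```bash
python3 -c "
from h import *
s=bot.read_state();print(s['torque'],s['wrist_force'],s['q'],s['tool_pos'],s['tcp_rot'])"
```

```text
[-0.96736135 -0.25100111  1.02506446] [ 0.33900731 -6.26107718 -0.39359578] [-0.18440475  0.24862961  1.90199134 -0.00337855  0.99061659  2.09547876] [ 0.59323984 -0.08628311  0.10297836] [ 2.94465309e+00 -1.08697103e+00  1.30025455e-03]
```

>>> {"method": "carry_out", "body": {"series": "0 0 -0.0002 -3;0 0 0 -3;0 0 0 0;0 0 0 0;0 0 0 0"}}

```text
time: 20.62
tool_pos: [0.5921, -0.0869, 0.1031]
tcp_rot: [2.883, -1.237, -0.001]
wrist_force: [-4.0, -8.7, 5.0]
width: 0.646
grip_force: 48.8
```

```bash
python3 -c "
from h import *
s=bot.read_state();print(s['torque'],s['wrist_force'],s['q'],s['tool_pos'],s['tcp_rot'])"
```

```text
[-1.35391747  0.55679041  1.43446306] [-3.98721467 -8.73779714  4.96399726] [-0.18482862  0.24808523  1.90243181 -0.00541089  0.99295837  2.19944916] [ 0.59213207 -0.08691368  0.10309868] [ 2.88268064e+00 -1.23669402e+00 -1.31687557e-03]
```

Torque rose to 1.4 N·m, so the ring is firmly down. Release and lift.

>>> {"method": "carry_out", "body": {"series": "0 0 0 0;0 0 0 0;0 0 0 0;0 0 0 0;0 0 0.02 0;0 0 0.04 0;0 0 0.06 0;0 -0.03 0.04 0;0 -0.03 0 0;0 0 0 8;0 0 0 8;0 0 0 0;0 0 0 0", "jaw": 1}}

```text
time: 22.25
tool_pos: [0.5934, -0.1448, 0.2627]
tcp_rot: [-3.029, 0.835, -0.001]
wrist_force: [0.4, 0.7, -0.2]
width: 0.999
grip_force: 0.0
```

```bash
python3 - <<'E'
from h import *
im,d,K,T=cam("wrist"); cv2.imwrite("pics/w5.png",im)
for n in("wrist","scene","side"):
    if n!="wrist": im,d,K,T=cam(n)
    P=cloud(d,K,T)
    m=(P[...,2]>.096)&(P[...,2]<.115)&(np.hypot(P[...,0]-.593,P[...,1]+.087)<.04)
    k,l,st,c=cv2.connectedComponentsWithStats(m.astype(np.uint8))
    for i in range(1,k):
        if st[i,4]>8: q=P[l==i];print(n,st[i,4],c[i].round(),q.mean(0).round(4),q[:,2].max().round(4))
E
```

```text
wrist 173 [249. 209.] [ 0.6105 -0.0719  0.1046] 0.1084
wrist 141 [295. 216.] [ 0.5794 -0.109   0.1054] 0.1074
scene 36 [281. 189.] [ 0.58   -0.1061  0.1036] 0.1089
scene 37 [288. 202.] [ 0.6116 -0.0693  0.1042] 0.109
side 30 [338. 212.] [ 0.6103 -0.071   0.1041] 0.1104
side 26 [328. 223.] [ 0.5793 -0.1096  0.1047] 0.1108
```

View pics/w5.png

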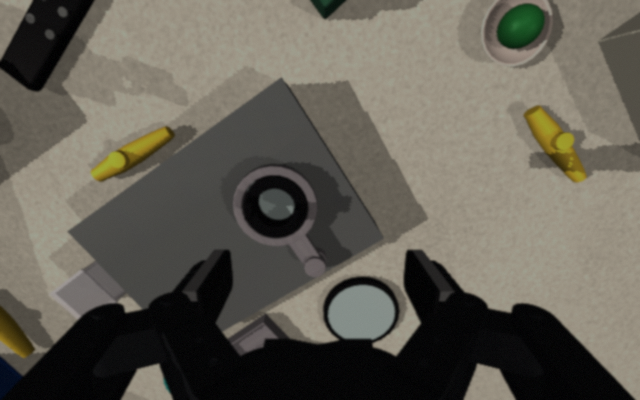

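The ring is down over the glass at (275,205), with tabs at 50°, which gives ring ≈2.3 rad. I'll check the swing angle more precisely from the hoop and hub.

```bash
python3 - <<'E'
from h import *
for n in("wrist","side","scene"):
    im,d,K,T=cam(n);P=cloud(d,K,T)
    r=np.hypot(P[...,0]-.5934,P[...,1]+.0868)
    def fit(q,r0):
        from scipy.optimize import least_squares
        return least_squares(lambda c:np.hypot(q[:,0]-c[0],q[:,1]-c[1])-r0,q.mean(0)[:2],loss="soft_l1",f_scale=.001).x
    band=(abs(P[...,2]-.083)<.0025)&(r<.056)&(r>.03)
    q=P[band];a=np.arctan2(q[:,1]+.0868,q[:,0]-.5934)
    # outer edge points per angular bin, excluding the arm side
    E=[]
    for b in np.linspace(-np.pi,np.pi,73)[:-1]:
        s=q[(a>=b)&(a<b+.0873)]
        if len(s)>1 and abs(abs(b+.04)-np.pi)>.6: E.append(np.median(s,0))
    E=np.array(E);c=fit(E,np.median(np.hypot(*(E[:,:2]-E[:,:2].mean(0)).T)))
    hub=P[(abs(P[...,2]-.087)<.003)&(np.hypot(P[...,0]-.5085,P[...,1]+.0903)<.02)].mean(0)
    top=(abs(P[...,2]-.06)<.004)
    print(n,len(E),"hoop",c.round(4),"hub",hub.round(4),"angle",np.degrees(np.arctan2(c[1]-hub[1],c[0]-hub[0])).round(2))
    if n=="wrist":
        cc,_=cv2.findContours(((abs(P[...,2]-.065)<.04)&(abs(P[...,0]-.59)<.13)).astype(np.uint8),cv2.RETR_EXTERNAL,cv2.CHAIN_APPROX_NONE);cc=max(cc,key=cv2.contourArea)[:,0]
        print(cv2.minAreaRect(np.array([ray(u,v,.06,K,T)[:2] for u,v in cc],np.float32)))
E
```

```text
wrist 58 hoop [ 0.5949 -0.0883] hub [ 0.5101 -0.0906  0.0866] angle 1.61
((0.5889050960540771, 0.030723974108695984), (0.22033514082431793, 0.4073425531387329), 2.302802324295044)
side 49 hoop [ 0.5968 -0.0908] hub [ 0.5099 -0.0907  0.0867] angle -0.04
scene 53 hoop [ 0.5964 -0.0876] hub [ 0.5106 -0.0888  0.087 ] angle 0.82
```

Likely at the stop, but the margin is uncertain (0.01 to 0.04 rad). I'll nudge the hoop against its stop with closed fingers.

>>> {"method": "carry_out", "body": {"series": "0 -0.01 0 10.5;0 -0.01 0 10.5;0 -0.01 0 10;0 0 -0.05 0;0 0 -0.05 0;0 0 -0.05 0;0 0 -0.02 0;0 0 -0.005 0;0 0 0 0;0 0 0 0;0 0 0 0", "jaw": -1}}

```text
time: 23.92
tool_pos: [0.5945, -0.1753, 0.0887]
tcp_rot: [3.141, 0.008, 0.005]
wrist_force: [0.4, 0.2, -0.1]
width: -0.001
grip_force: 0.0
```

>>> {"method": "carry_out", "body": {"series": "0 0.006 0 0;0 0.006 0 0;0 0.004 0 0;0 0.003 0 0;0 0.002 0 0;0 0 0 0;0 0 0 0"}}

```text
time: 24.8
tool_pos: [0.5933, -0.154, 0.0868]
tcp_rot: [3.142, 0.008, 0.0]
wrist_force: [-0.4, -0.1, -0.7]
width: -0.002
grip_force: 0.0
```

>>> {"method": "carry_out", "body": {"series": "0 0.002 0 0;0 0.002 0 0;0 0 0 0;0 0 0 0"}}

```text
time: 25.3
tool_pos: [0.5933, -0.1499, 0.0868]
tcp_rot: [3.142, 0.008, -0.0]
wrist_force: [-0.4, 0.9, 0.1]
width: 0.003
grip_force: 0.0
```

>>> {"method": "carry_out", "body": {"series": "0 0.002 0 0;0 0.001 0 0;0 0 0 0;0 0 0 0"}}

```text
time: 25.8
tool_pos: [0.5934, -0.1479, 0.0869]
tcp_rot: [3.14, 0.008, 0.0]
wrist_force: [-0.1, -4.4, -1.2]
width: -0.001
grip_force: 2.2
```

>>> {"method": "carry_out", "body": {"series": "0 0.001 0 0;0 0.001 0 0;0 0.001 0 0;0 0 0 0;0 0 0 0"}}

```text
time: 26.42
tool_pos: [0.5936, -0.1471, 0.0869]
tcp_rot: [3.137, 0.009, 0.002]
wrist_force: [0.5, -12.9, -3.2]
width: 0.0
grip_force: 5.1
```

The hoop resists at its expected closed position. Retreat and hand in.

>>> {"method": "carry_out", "body": {"series": "0 -0.006 0 0;0 -0.02 0 0;0 -0.02 0.02 0;0 0 0.06 0;0 0 0.06 0;0 0 0 0;0 0 0 0;0 0 0 0"}}

```text
time: 27.42
tool_pos: [0.5919, -0.1896, 0.2244]
tcp_rot: [-3.14, -0.008, 0.006]
wrist_force: [-0.1, 0.8, 0.1]
width: 0.002
grip_force: 0.0
```

```bash
python3 -c "
from h import *
im,d,K,T=cam('side');P=cloud(d,K,T)
m=(P[...,2]>.096)&(P[...,2]<.115)&(np.hypot(P[...,0]-.593,P[...,1]+.087)<.04)
k,l,st,c=cv2.connectedComponentsWithStats(m.astype(np.uint8))
print([P[l==i].mean(0).round(4) for i in range(1,k) if st[i,4]>8])
print(bot.finish_job())"
```

```text
[array([ 0.5791, -0.1086,  0.1042])]
the job is handed in; nothing more can be done
None
```

I've handed the job in, with no verdict returned: the lens is flat in its cell, the arm is against its stop and the ring is screwed down to about 2.3 rad by camera (1.4 N·m at the end); I did not measure the ring's force on the lens directly.

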